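# Stand the dropper bottles in their bottle stands

## Task

Pick the four dropper bottles out from among the other things on the bench and stand each upright in the round grey bottle stand of its own size: the large bottle in the large stand, the two medium ones in the two medium stands (one in each, either way round), the small one in the small stand. Set them down into the wells, do not drop them, and leave the cream jar standing where it is.

Things in the scene. Friction and masses are not known exactly. Their poses are not given: they have to be found in the camera images.
- bottle_large_centre (a point): the one large glass dropper bottle with yellowish contents and a ridged white screw cap, standing upright and loose: 119 mm tall in all, round body 49 mm across up to 102 mm above its foot, then the narrower cap (28 mm across), which is fast to it. The point is on its axis, half-way up (59.5 mm above its foot); z is up its axis
- bottle_medium_1_centre (a point): one of the two alike: medium glass dropper bottle with yellowish contents and a ridged white screw cap, standing upright and loose: 92 mm tall in all, round body 33 mm across up to 75 mm above its foot, then the narrower cap (26 mm across), which is fast to it. The point is on its axis, half-way up (46 mm above its foot); z is up its axis
- bottle_medium_2_centre (a point): the other of the two alike: medium glass dropper bottle with yellowish contents and a ridged white screw cap, standing upright and loose: 92 mm tall in all, round body 33 mm across up to 75 mm above its foot, then the narrower cap (26 mm across), which is fast to it. The point is on its axis, half-way up (46 mm above its foot); z is up its axis
- bottle_small_centre (a point): the one small glass dropper bottle with yellowish contents and a ridged white screw cap, standing upright and loose: 70 mm tall in all, round body 26 mm across up to 56 mm above its foot, then the narrower cap (24 mm across), which is fast to it. The point is on its axis, half-way up (35 mm above its foot); z is up its axis
- stand_large: the one large low round grey plastic bottle stand, fixed to the worktop: a ring 92 mm across outside and 16 mm high with a round well 64 mm across in its top, 11 mm deep; the well's floor is 5 mm above the worktop. The origin is on its axis at the underside (worktop height), z up
- stand_medium_1: one of the two alike: medium low round grey plastic bottle stand, fixed to the worktop: a ring 72 mm across outside and 16 mm high with a round well 48 mm across in its top, 11 mm deep; the well's floor is 5 mm above the worktop. The origin is on its axis at the underside (worktop height), z up
- stand_medium_2: the other of the two alike: medium low round grey plastic bottle stand, fixed to the worktop: a ring 72 mm across outside and 16 mm high with a round well 48 mm across in its top, 11 mm deep; the well's floor is 5 mm above the worktop. The origin is on its axis at the underside (worktop height), z up
- stand_small: the one small low round grey plastic bottle stand, fixed to the worktop: a ring 56 mm across outside and 16 mm high with a round well 40 mm across in its top, 11 mm deep; the well's floor is 5 mm above the worktop. The origin is on its axis at the underside (worktop height), z up
- jar_centre (a point): the only cream jar, white with a black screw lid, 44 mm across and 35 mm tall, standing loose on the worktop; not to be moved. The point is on its axis, half-way up (17.5 mm above the worktop)
Not all that is in view belongs to the job. What is shaped like the part that bears bottle_medium_2_centre but orange or red is not meant.

How it is judged:
By the outcome, as a careful person would: the job done as asked, in the order asked, and still so for the second after the job is handed in, with the robot touching nothing.
It also fails if it takes over 115 s, if anything falls off the work surface, if the arm or the gripper's body presses on something with over 40 N, if the wrist force passes 120 N, or if a joint passes its speed limit or range.

## Robot

A 7-joint arm with a two-finger parallel gripper is mounted at the origin on a cart in front of the work surface, level with it; the furniture and walls round the work are solid. World frame = base frame: x ahead of the robot, y to its left, z up, the work surface at z = 0. Lengths are in m, angles in rad, forces in N, time in s.
With the tool pointing down it reaches from about 0.35 to 0.9 m from the base axis. Payload 19.9 kg.
Tool frame: the origin (TCP) lies between the finger pads; the fingertips stand 8 mm ahead of it and the grasp point (between the pads) lies 11 mm behind it; z points along the fingers, y is the line along which they close (so a half turn about z gives the same grasp; the last joint's range is limited). The gripper opens to 94 mm and grips with 3 to 60 N. Pads are 16 mm wide; open, the fingers measure 119 mm over their backs; the gripper's body (75 mm by 177 mm) begins 78 mm behind the grasp point.
Start: joints at [-1.292, 0.417, -0.01, 1.614, 0.005, 1.111, -0.053], TCP at [0.196, 0.593, 0.181] pointing down, gripper open.
Joint ranges: [-2.81, 2.81], [-0.39, 2.02], [-1.27, 1.25], [0.06, 2.57], [-1.19, 4.33], [0.19, 2], [-2.82, 2.82]. Speed limits (rad/s): [1.89, 1.89, 2.39, 2.39, 3.01, 3.01, 3.01].

## Interface

Orientations are given as a 3x3 rotation matrix whose columns are the frame's x, y, z axes.
In Python, from plant import manip gives the robot as it stands.
- The arm moves only by the tool jog_arm, never from a script. Its argument "increments" is a list of rows, each a list of 2 entries, a list of its own where there are three numbers: the shift along the tool's x, y, z in m, then the turn, a rotation vector about the tool's x, y, z in degrees. A call has 1 to 10 rows; each row is the pose to reach, as a shift and turn from the pose commanded when the call began, along the tool's axes at that moment; what a row does not reach only later rows make up. A row lasts 1/10 s, in which the tool goes at most 50 mm and 8.59 degrees, less where a joint would pass 70% of its speed; a pose out of reach is approached as far as the arm can. A call with a gripper value outside its range is refused whole. "jaw" is the finger opening in m, from 0 to 0.094, set as the call begins (left out, the last holds). The fingers move at their own pace and stop on an object; "newtons" is the grip in N (left out, the last holds). Time passes only in rows, so rows that repeat a pose let the fingers close. It gives the time, the measured TCP pose, the force, the opening and the grip force at its end, in the units of the state.
- manip.get_state(): the state, without advancing time (a new reading comes with each control period).
- manip.camera(name): name is "scene" or "top"; returns a dict with "image" (384x512x3 uint8, red, green, blue), "range_z" (384x512 float32, m along the optical axis (not along the pixel's ray), 0 where there is no reading), "mtx" (3x3 intrinsics, pixels), "D" ([k1, k2, p1, p2, k3] as OpenCV has them; the pictures are not rectified), "rvec" (rotation vector, rad) and "tvec" (3), from world to camera coordinates, as OpenCV has them. Camera axes: x right, y down, z forward; pixel columns grow to the right and rows downward; lengths in m; the calibration is good to about 2 mm. A picture is of the moment at which its call begins.
- manip.finish_job(): hands the job in; it is judged then, once.
The state is a dict: "t": time; "joints": joint angles; "qvel": joint speeds; "joint_torque": joint torques, N m; "eef_pos": TCP position; "tool_rot": TCP orientation; "force": force on the tool from outside, world axes, zero at the start; "ft_torque": the same for the moment, N m; "finger_gap": finger opening in m; "grip_force": force on a finger pad.
Only numpy, scipy, OpenCV 4.12 (cv2) and the standard library are available. Lean on these libraries where they do the work, as an engineer would, in place of code of your own. Each camera call takes 0.05 s, during which the arm holds its last target. There are 200 camera calls.

## Working session

There is one attempt and no reset: what is moved stays moved. The work goes in short steps, Python scripts to look and compute and a tool call to move; the robot and the scene stay as the last step left them, time stands still between calls to the robot, and variables do not carry over. Pictures are saved under pics/ and viewed, at most 14 in all, crops included, and the job is handed in when it is done.

Besides the shell and the picture viewer there is one more tool, called after "Call:" as name([rows], argument=value, ...), one row to a line, values as JSON. jog_arm: Moves the arm, as the interface text tells. Its arguments: {"type":"object","properties":{"increments":{"type":"array","items":{"type":"array"}},"jaw":{"type":"number"},"newtons":{"type":"number"}},"required":["increments"]}

```bash
ls; mkdir -p pics; cat > h.py <<'E'
import numpy as np, cv2, pickle
from plant import manip
def snap(n):
    c=manip.camera(n); pickle.dump(c,open(f'{n}.pkl','wb')); return c
def load(n): return pickle.load(open(f'{n}.pkl','rb'))
def ray(c,u,v):
    p=cv2.undistortPoints(np.array([[[u,v]]],float),c['mtx'],c['D'])[0,0]
    R=cv2.Rodrigues(c['rvec'])[0]; t=np.array(c['tvec']).ravel()
    return R.T@np.array([p[0],p[1],1.]), -R.T@t
def at_z(c,u,v,z):
    d,o=ray(c,u,v); return o+d*(z-o[2])/d[2]
def depth(c,u,v):
    d,o=ray(c,u,v); return o+d*c['range_z'][int(v),int(u)]
def cloud(c):
    h,w=c['range_z'].shape; uu,vv=np.meshgrid(np.arange(w),np.arange(h))
    p=cv2.undistortPoints(np.stack([uu,vv],-1).reshape(-1,1,2).astype(float),c['mtx'],c['D'])[:,0]
    R=cv2.Rodrigues(c['rvec'])[0]; t=np.array(c['tvec']).ravel()
    z=c['range_z'].reshape(-1,1)
    return ((np.c_[p,np.ones(len(p))]*z-t)@R).reshape(h,w,3)
E
python3 - <<'E'
from h import *
for n in('scene','top'):
    c=snap(n); print(n,ray(c,256,192))
    cv2.imwrite(f'pics/{n}0.png',cv2.resize(c['image'][:,:,::-1],(800,600),interpolation=cv2.INTER_CUBIC))
s=manip.get_state(); print(s)
E
```

```text
pics
scene (array([ 0.60815996,  0.52046124, -0.59945773]), array([-0.29976849, -0.63974986,  0.80756842]))
top (array([ 0.12411687, -0.00551726, -0.99232201]), array([0.30558119, 0.00737369, 1.06990004]))
{'t': 0.1, 'joints': array([-1.29246895,  0.41792915, -0.01029873,  1.61408612,  0.00469648,
        1.1106999 , -0.05300463]), 'qvel': array([ 0.00217045, -0.00097489, -0.00225448,  0.00035572,  0.00071604,
       -0.00127824, -0.00204095]), 'joint_torque': array([ 2.22976919e-04, -8.52572250e+01,  6.39830567e-01, -4.26697183e+01,
       -4.89111466e-02,  1.64046121e-02,  3.89777904e-05]), 'eef_pos': array([0.19640351, 0.59296432, 0.18079031]), 'tool_rot': array([[-9.49289018e-01,  3.14404660e-01, -2.64635397e-04],
       [ 3.14404760e-01,  9.49288423e-01, -1.06646501e-03],
       [-8.40862506e-05, -1.09558615e-03, -9.99999396e-01]]), 'force': array([ 0.75114092, -0.15278187,  0.21216814]), 'ft_torque': array([0.04451763, 0.05394808, 0.01816684]), 'grip_force': 0.0, 'finger_gap': 0.09400194822668609}
```

View pics/scene0.png

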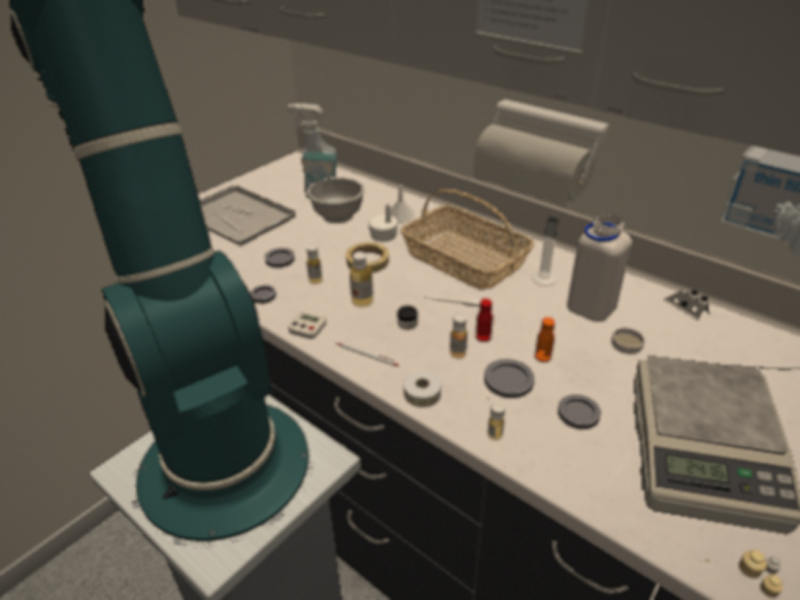

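View pics/top0.png

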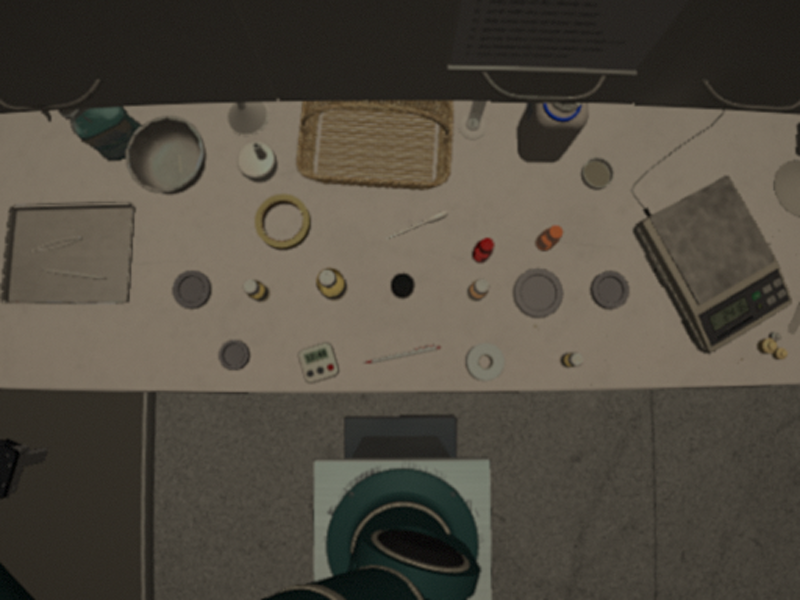

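Candidates (top picture, 800x600): bottles with white caps and yellow contents are large (331,283), medium (255,289) and (478,289), and small (572,359). The red (484,249) and orange (549,237) ones are decoys. Grey stands are large (538,292), medium (191,289) and (609,289), and small (234,355). The tan dish (597,173) is not a grey stand. The jar with the black lid is at (402,285). Next I confirm in a crop and measure.

```bash
python3 - <<'E'
from h import *
c=load('top'); s=.64
im=c['image'][155:255,100:420,::-1]
a=cv2.resize(im,(800,250),interpolation=cv2.INTER_CUBIC)
cs=load('scene'); b=cv2.resize(cs['image'][140:300,140:400,::-1],(569,350),interpolation=cv2.INTER_CUBIC)
o=np.zeros((600,800,3),np.uint8); o[:250]=a; o[250:,:569]=b
cv2.imwrite('pics/crop1.png',np.clip(o*1.6,0,255).astype(np.uint8))
P=cloud(c); Q=cloud(cs)
A=np.concatenate([P.reshape(-1,3),Q.reshape(-1,3)])
tp=P.reshape(-1,3); sc=Q.reshape(-1,3)
def near(X,xy,r,z0,z1):
    m=(np.hypot(X[:,0]-xy[0],X[:,1]-xy[1])<r)&(X[:,2]>z0)&(X[:,2]<z1); return X[m]
for n,u,v,h in [('L',328,277,.119),('M1',251,286,.092),('M2',481,286,.092),('S',577,359,.07),('jar',402,285,.035),('red',484,247,.09),('or',555,232,.09),
    ('sL',538,292,.016),('sM1',191,289,.016),('sM2',609,289,.016),('sS',234,355,.016),('timer',318,362,.02),('tape',485,362,.02),('ring',283,222,.02),('pen',402,354,.01)]:
    g=at_z(c,u*s,v*s,h); r=.02 if h>.03 else .05
    k=near(tp,g,r,h-.012,h+.01); q=near(sc,g,r,h-.012,h+.01)
    print(n,g.round(3),'top',len(k),(np.r_[k.mean(0),k.max(0)-k.min(0)].round(3) if len(k) else''),'sc',len(q),(q.mean(0).round(3) if len(q) else ''))
E
```

```text
L [0.463 0.121 0.119] top 95 [0.462 0.123 0.119 0.025 0.026 0.015] sc 58 [0.46  0.12  0.118]
M1 [0.453 0.256 0.092] top 77 [0.452 0.257 0.091 0.024 0.024 0.014] sc 44 [0.451 0.255 0.09 ]
M2 [ 0.451 -0.136  0.092] top 71 [ 0.452 -0.137  0.092  0.025  0.022  0.014] sc 66 [ 0.449 -0.139  0.089]
S [ 0.327 -0.304  0.07 ] top 56 [ 0.327 -0.301  0.069  0.019  0.019  0.019] sc 77 [ 0.324 -0.305  0.068]
jar [ 0.462 -0.002  0.035] top 159 [ 0.462 -0.002  0.036  0.037  0.036  0.009] sc 97 [ 0.459 -0.003  0.035]
red [ 0.519 -0.143  0.09 ] top 77 [ 0.523 -0.147  0.091  0.023  0.024  0.016] sc 69 [ 0.521 -0.149  0.089]
or [ 0.546 -0.268  0.09 ] top 76 [ 0.546 -0.267  0.091  0.023  0.025  0.018] sc 72 [ 0.543 -0.271  0.089]
sL [ 0.451 -0.252  0.016] top 724 [ 0.45  -0.252  0.012  0.097  0.092  0.019] sc 660 [ 0.449 -0.254  0.012]
sM1 [0.459 0.387 0.016] top 481 [0.46  0.387 0.012 0.089 0.093 0.018] sc 226 [0.457 0.386 0.012]
sM2 [ 0.456 -0.387  0.016] top 469 [ 0.456 -0.388  0.012  0.089  0.089  0.019] sc 506 [ 0.454 -0.39   0.012]
sS [0.338 0.303 0.016] top 320 [0.34  0.304 0.011 0.086 0.094 0.017] sc 187 [0.34  0.301 0.011]
timer [0.326 0.149 0.02 ] top 502 [0.325 0.149 0.017 0.07  0.071 0.016] sc 293 [0.321 0.145 0.018]
tape [ 0.324 -0.151  0.02 ] top 339 [ 0.324 -0.148  0.027  0.064  0.066  0.022] sc 344 [ 0.319 -0.156  0.024]
ring [0.583 0.218 0.02 ] top 468 [0.581 0.217 0.023 0.098 0.097 0.022] sc 242 [0.589 0.217 0.022]
pen [ 0.34  -0.002  0.01 ] top 875 [ 0.34  -0.002  0.002  0.097  0.097  0.015] sc 565 [ 0.338 -0.002  0.003]
```

View pics/crop1.png

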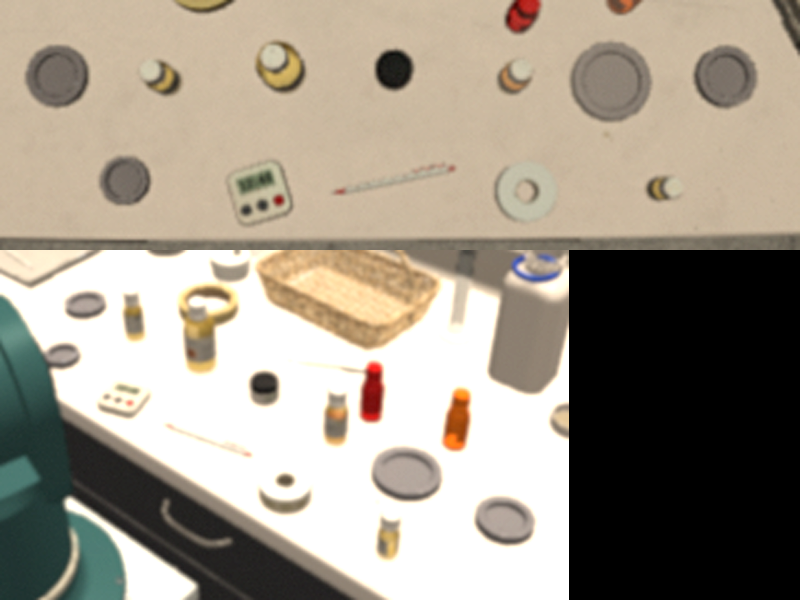

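The crop confirms the four bottles. Caps measure at heights 0.119, 0.091, 0.092 and 0.069, as they should. I start with the medium bottle at (0.4515,0.256), squaring the tool to the world axes on the way.

Call:
jog_arm([
  [[-0.03,-0.02,0],[0,0,-2]],
  [[-0.07,-0.05,0],[0,0,-5]],
  [[-0.11,-0.075,0],[0,0,-8]],
  [[-0.15,-0.105,0],[0,0,-11]],
  [[-0.19,-0.13,0],[0,0,-14]],
  [[-0.23,-0.16,0],[0,0,-17]],
  [[-0.27,-0.185,0],[0,0,-18.3]],
  [[-0.31,-0.215,0],[0,0,-18.3]],
  [[-0.335,-0.23,0],[0,0,-18.3]],
  [[-0.348,-0.24,0],[0,0,-18.3]],
], jaw=0.094)

```text
t: 1.1
eef_pos: [0.4529, 0.2534, 0.1813]
tool_rot: [[-1.0, 0.004, 0.0], [0.004, 1.0, -0.001], [-0.0, -0.001, -1.0]]
force: [0.2, 0.4, -0.5]
finger_gap: 0.0941
grip_force: 0.0
```

Call:
jog_arm([
  [[0,0,0],[0,0,0]],
  [[0,0,0],[0,0,0]],
  [[0,0,0],[0,0,0]],
])

```text
t: 1.4
eef_pos: [0.4507, 0.2571, 0.1812]
tool_rot: [[-1.0, -0.001, -0.0], [-0.001, 1.0, 0.0], [0.0, 0.0, -1.0]]
force: [-0.7, 0.0, 1.1]
finger_gap: 0.0942
grip_force: 0.0
```

```bash
python3 - <<'E'
from h import *
s=manip.get_state(); print(s['eef_pos'].round(4),s['tool_rot'].round(4),s['joints'].round(2))
for n in('scene','top'):
    c=snap(n)
    if n=='scene': cv2.imwrite('pics/s1.png',cv2.resize(c['image'][100:300,60:327,::-1],(800,600),interpolation=cv2.INTER_CUBIC))
E
```

```text
[0.4507 0.2571 0.1812] [[-1.0e+00 -1.1e-03 -4.0e-04]
 [-1.1e-03  1.0e+00  0.0e+00]
 [ 4.0e-04  0.0e+00 -1.0e+00]] [-0.7   0.23  0.15  1.88 -0.04  1.04  1.03]
```

View pics/s1.png

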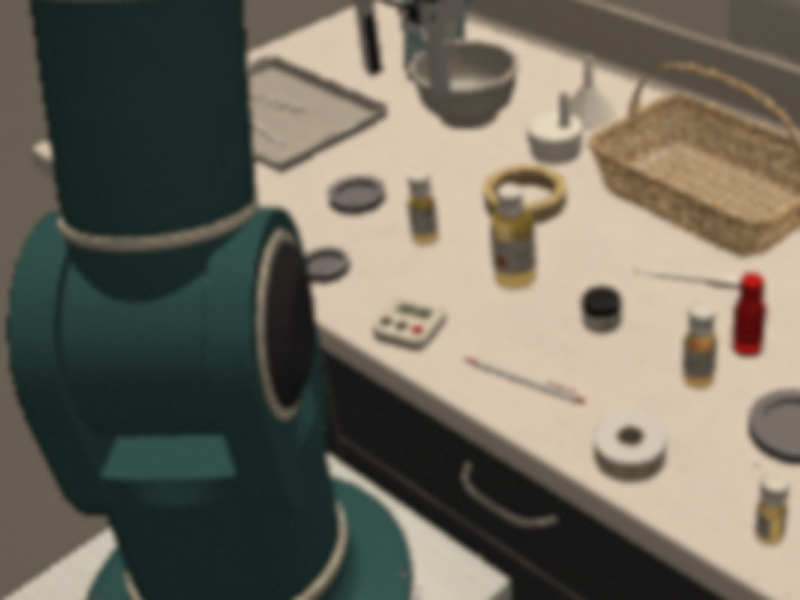

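The picture shows the medium bottle at (420,210) undisturbed and the fingers above it, tips at about (372,72) and (437,95). I check by projection that the tips lie where the state says.

```bash
python3 - <<'E'
from h import *
s=manip.get_state(); e=s['eef_pos']
c=load('scene')
pts=np.array([e+[0,.047,-.008],e+[0,-.047,-.008],e+[0,0,0],[.4515,.256,.092]])
p=cv2.projectPoints(pts,c['rvec'],c['tvec'],c['mtx'],c['D'])[0][:,0]
print((p-[60,100])*3)
for n in('scene','top'):
    A=cloud(load(n)).reshape(-1,3)
    m=(np.hypot(A[:,0]-e[0],A[:,1]-e[1])<.09)&(A[:,2]>.11)&(A[:,2]<.26); k=A[m]
    print(n,len(k)); 
    if len(k): print(k.min(0).round(3),k.max(0).round(3)); j=k[k[:,2]<k[:,2].min()+.02]; print(j.round(3)[:12])
    m=(np.hypot(A[:,0]-.4515,A[:,1]-.256)<.02)&(A[:,2]>.08)&(A[:,2]<.1);print(A[m].mean(0) if m.any() else 0)
E
```

```text
[[379.41479171  99.7819329 ]
 [438.35725971 125.55176865]
 [407.54316107 105.96769792]
 [416.99795777 175.42923498]]
scene 181
[0.437 0.196 0.209] [0.463 0.319 0.26 ]
[[0.444 0.318 0.228]
 [0.453 0.304 0.229]
 [0.458 0.305 0.226]
 [0.444 0.319 0.224]
 [0.446 0.311 0.226]
 [0.445 0.305 0.228]
 [0.451 0.307 0.225]
 [0.452 0.303 0.226]
 [0.459 0.306 0.222]
 [0.444 0.314 0.222]
 [0.443 0.308 0.224]
 [0.445 0.305 0.224]]
[0.45049529 0.25550168 0.09059701]
top 0
[0.44513718 0.25651788 0.08980779]
```

The depth cloud puts the fingertips about 40 mm above what the state says, so I look closer.

```bash
python3 - <<'E'
from h import *
c=load('scene'); im=c['image'][85:150,165:235,::-1]
cv2.imwrite('pics/s2.png',cv2.resize(np.clip(im*1.6,0,255).astype(np.uint8),(646,600),interpolation=cv2.INTER_CUBIC))
Z=cloud(c)
for u in (184,205):
  for v in range(112,146,2): print(u,v,Z[v,u].round(3),c['image'][v,u])
E
```

```text
184 112 [0.456 0.308 0.248] [35 32 28]
184 114 [0.452 0.305 0.243] [27 25 22]
184 116 [0.45  0.304 0.237] [23 21 20]
184 118 [0.449 0.303 0.231] [24 22 20]
184 120 [0.447 0.303 0.224] [28 27 25]
184 122 [0.449 0.306 0.215] [33 31 29]
184 124 [0.446 0.304 0.209] [109  99  88]
184 126 [0.689 0.613 0.005] [205 187 166]
184 128 [0.677 0.601 0.004] [219 200 177]
184 130 [0.665 0.588 0.003] [220 201 179]
184 132 [0.653 0.574 0.003] [187 171 152]
184 134 [0.625 0.539 0.017] [106  97  85]
184 136 [0.622 0.538 0.01 ] [107  98  86]
184 138 [0.601 0.514 0.017] [125 114 100]
184 140 [0.599 0.512 0.01 ] [105  96  85]
184 142 [0.596 0.511 0.002] [179 163 144]
184 144 [0.582 0.495 0.005] [217 198 175]
205 112 [0.447 0.197 0.283] [84 79 73]
205 114 [0.449 0.199 0.275] [84 79 73]
205 116 [0.445 0.197 0.271] [85 80 74]
205 118 [0.446 0.198 0.263] [85 79 73]
205 120 [0.448 0.201 0.255] [84 79 74]
205 122 [0.445 0.199 0.25 ] [84 78 72]
205 124 [0.445 0.2   0.243] [83 78 72]
205 126 [0.443 0.199 0.237] [84 79 72]
205 128 [0.443 0.2   0.23 ] [84 79 73]
205 130 [0.442 0.199 0.223] [81 76 70]
205 132 [0.444 0.203 0.214] [78 73 67]
205 134 [0.636 0.422 0.052] [76 70 63]
205 136 [0.636 0.422 0.043] [83 76 67]
205 138 [0.641 0.429 0.029] [155 141 125]
205 140 [0.656 0.448 0.007] [212 193 170]
205 142 [0.652 0.444 0.   ] [220 201 178]
205 144 [0.635 0.426 0.005] [220 201 178]
```

View pics/s2.png

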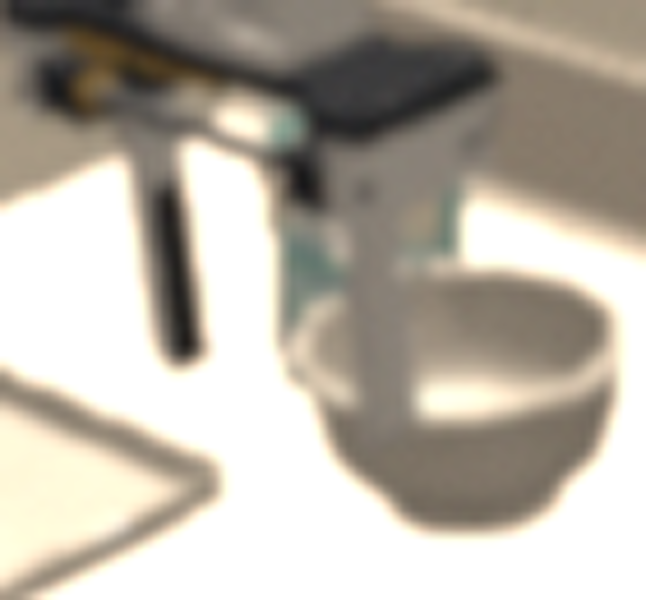

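Side by side: tips at z≈0.208 by depth against 0.173 by the state. Bottle heights agree with the camera, so I trust the camera for height. I descend only until the tips are seen at about 0.05, then look.

Call:
jog_arm([
  [[0,0,0.02],[0,0,0]],
  [[0,0,0.04],[0,0,0]],
  [[0,0,0.06],[0,0,0]],
  [[0,0,0.08],[0,0,0]],
  [[0,0,0.095],[0,0,0]],
  [[0,0,0.105],[0,0,0]],
  [[0,0,0.11],[0,0,0]],
  [[0,0,0.11],[0,0,0]],
  [[0,0,0.11],[0,0,0]],
])

```text
t: 2.4
eef_pos: [0.4517, 0.2563, 0.0719]
tool_rot: [[-1.0, 0.0, 0.001], [0.0, 1.0, 0.0], [-0.001, 0.0, -1.0]]
force: [0.5, 0.7, -0.6]
finger_gap: 0.0939
grip_force: 0.0
```

```bash
cat >> h.py <<'E'
def tips():
    s=manip.get_state(); e=s['eef_pos']; c=snap('scene'); A=cloud(c).reshape(-1,3)
    for sg in(1,-1):
        h=s['finger_gap']/2
        d=(A[:,1]-e[1])*sg-h
        m=(abs(A[:,0]-e[0])<.014)&(d>-.003)&(d<.016)&(A[:,2]>.02)&(A[:,2]<.5); k=A[m]
        if len(k): print('tip side',sg,len(k),np.sort(k[:,2])[:4].round(3), k[:,:2].mean(0).round(3))
    print('eef',e.round(4),'gap',round(s['finger_gap'],4),'grip',s['grip_force'],'F',s['force'].round(1),'t',s['t'])
    return c
E
python3 -c "
from h import *
c=tips(); im=c['image'][95:195,140:260,::-1]
cv2.imwrite('pics/s3.png',cv2.resize(im,(720,600),interpolation=cv2.INTER_CUBIC))"
```

```text
tip side 1 179 [0.098 0.099 0.1   0.101] [0.45  0.308]
tip side -1 328 [0.101 0.102 0.104 0.106] [0.451 0.203]
eef [0.4517 0.2563 0.0719] gap 0.0939 grip 0.0 F [ 0.5  0.7 -0.6] t 2.4
```

View pics/s3.png

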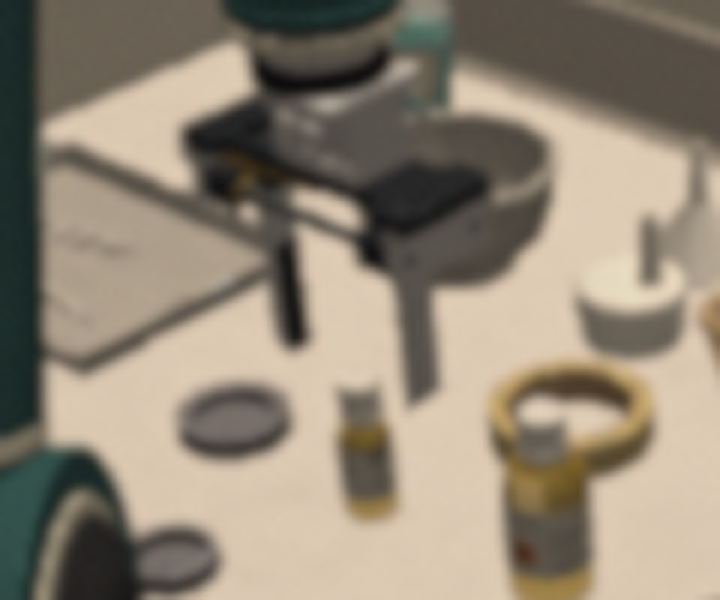

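Fingers straddle the bottle (cap at (358,385)), with tips about 7 mm above the cap top, so tip z = state z + 0.027. Descending 0.06 is safe under either reading.

Call:
jog_arm([
  [[0,0,0.015],[0,0,0]],
  [[0,0,0.03],[0,0,0]],
  [[0,0,0.045],[0,0,0]],
  [[0,0,0.055],[0,0,0]],
  [[0,0,0.06],[0,0,0]],
  [[0,0,0.06],[0,0,0]],
  [[0,0,0.06],[0,0,0]],
])

```text
t: 3.15
eef_pos: [0.4517, 0.2562, 0.0119]
tool_rot: [[-1.0, 0.0, 0.001], [0.0, 1.0, 0.0], [-0.001, 0.0, -1.0]]
force: [-0.5, 0.2, -0.4]
finger_gap: 0.0941
grip_force: 0.0
```

Call:
jog_arm([
  [[0,0,0],[0,0,0]],
  [[0,0,0],[0,0,0]],
  [[0,0,0],[0,0,0]],
  [[0,0,0],[0,0,0]],
  [[0,0,0],[0,0,0]],
  [[0,0,0],[0,0,0]],
  [[0,0,0],[0,0,0]],
  [[0,0,0],[0,0,0]],
  [[0,0,0],[0,0,0]],
  [[0,0,0],[0,0,0]],
], jaw=0.025, newtons=20)

```text
t: 4.15
eef_pos: [0.4514, 0.2562, 0.0114]
tool_rot: [[-1.0, 0.0, 0.0], [0.0, 1.0, 0.0], [-0.0, 0.0, -1.0]]
force: [0.5, 0.7, 1.0]
finger_gap: 0.0326
grip_force: 20.0
```

```bash
python3 -c "
from h import *
c=tips(); im=c['image'][95:195,140:260,::-1]
cv2.imwrite('pics/s4.png',cv2.resize(im,(720,600),interpolation=cv2.INTER_CUBIC))"
```

```text
tip side 1 105 [0.042 0.042 0.044 0.045] [0.446 0.277]
tip side -1 162 [0.021 0.021 0.023 0.025] [0.448 0.231]
eef [0.4514 0.2562 0.0114] gap 0.0326 grip 19.99953657388687 F [0.5 0.7 1. ] t 4.15
```

View pics/s4.png

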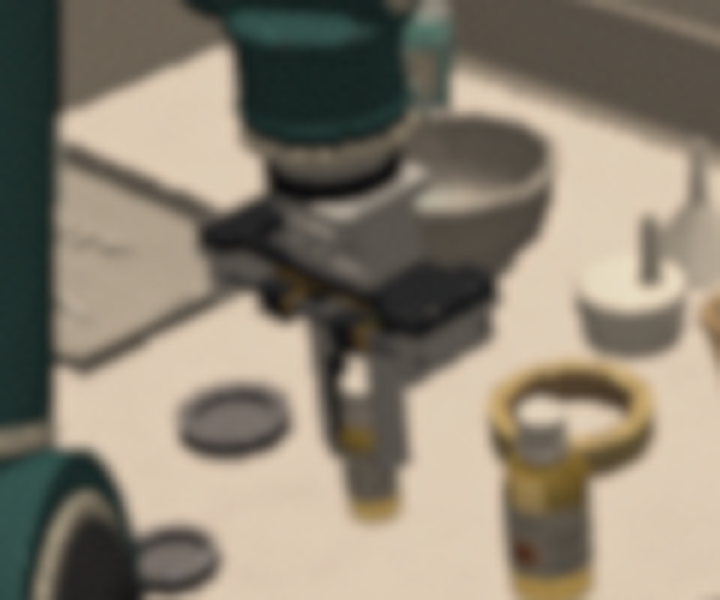

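Gripped at 32.6 mm, as it must be, with the tips at about z 0.04 as predicted. Lift, carry to the medium stand (0.4585,0.3865), and set down 5 mm higher than picked.

Call:
jog_arm([
  [[0,0,-0.015],[0,0,0]],
  [[0,0,-0.035],[0,0,0]],
  [[0,0,-0.05],[0,0,0]],
  [[-0.001,0.02,-0.055],[0,0,0]],
  [[-0.003,0.05,-0.055],[0,0,0]],
  [[-0.004,0.08,-0.055],[0,0,0]],
  [[-0.006,0.11,-0.055],[0,0,0]],
  [[-0.007,0.125,-0.055],[0,0,0]],
  [[-0.007,0.13,-0.055],[0,0,0]],
  [[-0.007,0.13,-0.055],[0,0,0]],
])

```text
t: 5.2
eef_pos: [0.4584, 0.3855, 0.0661]
tool_rot: [[-1.0, 0.0, -0.0], [0.0, 1.0, -0.001], [0.0, -0.001, -1.0]]
force: [0.2, -0.3, -0.8]
finger_gap: 0.033
grip_force: 20.0
```

```bash
cat >> h.py <<'E'
def fitcirc(c,xy,r,w,z0,z1):
    from scipy.optimize import least_squares
    A=cloud(c).reshape(-1,3); d=np.hypot(A[:,0]-xy[0],A[:,1]-xy[1])
    k=A[(d<r+w)&(A[:,2]>z0)&(A[:,2]<z1)]
    return len(k), k
E
python3 - <<'E'
from h import *
s=manip.get_state(); print(s['eef_pos'].round(4),s['finger_gap'])
c=snap('top'); P=cloud(c)
cv2.imwrite('pics/t1.png',cv2.resize(c['image'][130:250,90:250,::-1],(800,600),interpolation=cv2.INTER_CUBIC))
A=cloud(snap('scene')).reshape(-1,3)
# stand centre from the well floor in the first top view is hidden here; cap centre of held bottle:
e=s['eef_pos']; m=(np.hypot(A[:,0]-e[0],A[:,1]-e[1])<.013)&(A[:,2]>.13)&(A[:,2]<.152); print(A[m].mean(0))
E
```

```text
[0.4584 0.3855 0.0661] 0.03300723292779395
[0.45361257 0.38442506 0.14256625]
```

View pics/t1.png

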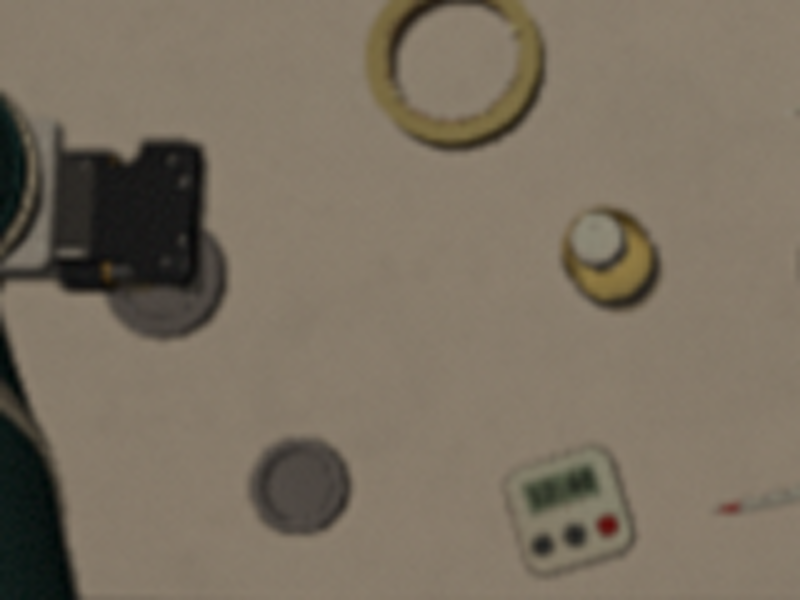

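The top view shows the stand at (165,280), undisturbed under the gripper. Lowering 50 mm, then opening gently and rising.

Call:
jog_arm([
  [[0,0,0.015],[0,0,0]],
  [[0,0,0.03],[0,0,0]],
  [[0,0,0.04],[0,0,0]],
  [[0,0,0.045],[0,0,0]],
  [[0,0,0.048],[0,0,0]],
  [[0,0,0.05],[0,0,0]],
  [[0,0,0.05],[0,0,0]],
  [[0,0,0.05],[0,0,0]],
  [[0,0,0.05],[0,0,0]],
])

```text
t: 6.2
eef_pos: [0.4586, 0.3862, 0.0166]
tool_rot: [[-1.0, 0.0, 0.0], [0.0, 1.0, 0.0], [-0.0, 0.0, -1.0]]
force: [0.9, -0.0, -1.0]
finger_gap: 0.0328
grip_force: 20.0
```

Call:
jog_arm([
  [[0,0,0],[0,0,0]],
  [[0,0,0],[0,0,0]],
  [[0,0,0],[0,0,0]],
  [[0,0,0],[0,0,0]],
  [[0,0,0],[0,0,0]],
  [[0,0,0],[0,0,0]],
], jaw=0.06)

```text
t: 6.8
eef_pos: [0.4584, 0.386, 0.0163]
tool_rot: [[-1.0, 0.0, -0.0], [0.0, 1.0, -0.0], [0.0, -0.0, -1.0]]
force: [-0.3, -0.2, 1.1]
finger_gap: 0.0603
grip_force: 0.0
```

Call:
jog_arm([
  [[0,0,-0.02],[0,0,0]],
  [[0,0,-0.05],[0,0,0]],
  [[0,0,-0.08],[0,0,0]],
  [[0,0,-0.11],[0,0,0]],
  [[0,0,-0.14],[0,0,0]],
  [[0,0,-0.15],[0,0,0]],
  [[0,0,-0.15],[0,0,0]],
])

```text
t: 7.5
eef_pos: [0.4589, 0.3865, 0.1676]
tool_rot: [[-1.0, 0.0, 0.002], [0.0, 1.0, 0.002], [-0.002, 0.002, -1.0]]
force: [1.0, 0.2, -0.9]
finger_gap: 0.0597
grip_force: 0.0
```

```bash
python3 -c "
from h import *
c=tips(); A=cloud(c).reshape(-1,3)
m=(np.hypot(A[:,0]-.458,A[:,1]-.386)<.02)&(A[:,2]>.075)&(A[:,2]<.12); print(A[m].mean(0),A[m].max(0))
cv2.imwrite('pics/s5.png',cv2.resize(c['image'][95:215,140:300,::-1],(800,600),interpolation=cv2.INTER_CUBIC))"
```

```text
tip side 1 167 [0.192 0.193 0.194 0.195] [0.458 0.418]
tip side -1 341 [0.02  0.021 0.022 0.194] [0.457 0.347]
eef [0.4589 0.3865 0.1676] gap 0.0597 grip 0.0 F [ 1.   0.2 -0.9] t 7.5
[0.45612561 0.38152098 0.09023589] [0.46843795 0.39751932 0.10197979]
```

View pics/s5.png

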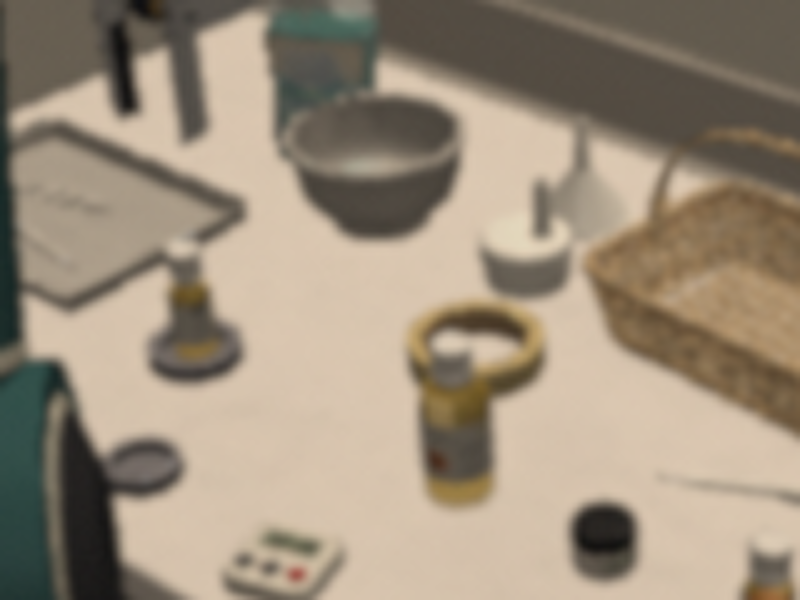

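The first bottle stands upright in its stand at (190,310), cap top at z≈0.098. Next is the large bottle at (0.461,0.1215).

Call:
jog_arm([
  [[0,-0.02,0],[0,0,0]],
  [[-0.001,-0.05,0],[0,0,0]],
  [[-0.001,-0.09,0],[0,0,0]],
  [[-0.001,-0.13,0],[0,0,0]],
  [[-0.002,-0.17,0],[0,0,0]],
  [[-0.002,-0.21,0],[0,0,0]],
  [[-0.002,-0.245,0],[0,0,0]],
  [[-0.0025,-0.26,0],[0,0,0]],
  [[-0.0025,-0.265,0],[0,0,0]],
  [[-0.0025,-0.265,0],[0,0,0]],
], jaw=0.094)

```text
t: 8.55
eef_pos: [0.4604, 0.1209, 0.1655]
tool_rot: [[-1.0, 0.001, -0.001], [0.001, 1.0, -0.001], [0.001, -0.001, -1.0]]
force: [-0.0, 1.3, 0.2]
finger_gap: 0.0937
grip_force: 0.0
```

Call:
jog_arm([
  [[0,0,0.02],[0,0,0]],
  [[0,0,0.045],[0,0,0]],
  [[0,0,0.07],[0,0,0]],
  [[0,0,0.095],[0,0,0]],
  [[0,0,0.115],[0,0,0]],
  [[0,0,0.13],[0,0,0]],
  [[0,0,0.14],[0,0,0]],
  [[0,0,0.1435],[0,0,0]],
  [[0,0,0.1435],[0,0,0]],
  [[0,0,0.1435],[0,0,0]],
])

```text
t: 9.55
eef_pos: [0.4612, 0.1214, 0.0234]
tool_rot: [[-1.0, 0.0, 0.001], [0.0, 1.0, 0.0], [-0.001, 0.0, -1.0]]
force: [0.9, 0.3, -0.5]
finger_gap: 0.094
grip_force: 0.0
```

Call:
jog_arm([
  [[0,0,0],[0,0,0]],
  [[0,0,0],[0,0,0]],
  [[0,0,0],[0,0,0]],
  [[0,0,0],[0,0,0]],
  [[0,0,0],[0,0,0]],
  [[0,0,0],[0,0,0]],
  [[0,0,0],[0,0,0]],
  [[0,0,0],[0,0,0]],
], jaw=0.04, newtons=25)

```text
t: 10.35
eef_pos: [0.461, 0.1213, 0.023]
tool_rot: [[-1.0, 0.0, 0.0], [0.0, 1.0, 0.0], [-0.0, 0.0, -1.0]]
force: [0.1, 2.3, 3.7]
finger_gap: 0.0488
grip_force: 25.0
```

Gripped at 48.8 mm, as expected. I lift 130 mm to clear the jar and the 92 mm bottles, then carry to the large stand (0.450,-0.253).

Call:
jog_arm([
  [[0,0,-0.01],[0,0,0]],
  [[0,0,-0.025],[0,0,0]],
  [[0,0,-0.045],[0,0,0]],
  [[0,0,-0.065],[0,0,0]],
  [[0,0,-0.085],[0,0,0]],
  [[0,0,-0.105],[0,0,0]],
  [[0,0,-0.12],[0,0,0]],
  [[0,0,-0.13],[0,0,0]],
  [[0,0,-0.13],[0,0,0]],
])

```text
t: 11.25
eef_pos: [0.4613, 0.121, 0.154]
tool_rot: [[-1.0, 0.001, 0.002], [0.001, 1.0, 0.001], [-0.002, 0.001, -1.0]]
force: [0.0, -0.3, -2.7]
finger_gap: 0.0486
grip_force: 25.0
```

Call:
jog_arm([
  [[0,-0.01,0],[0,0,0]],
  [[0.001,-0.025,0],[0,0,0]],
  [[0.001,-0.05,0],[0,0,0]],
  [[0.002,-0.075,0],[0,0,0]],
  [[0.003,-0.1,0],[0,0,0]],
  [[0.004,-0.125,0],[0,0,0]],
  [[0.005,-0.15,0],[0,0,0]],
  [[0.005,-0.175,0],[0,0,0]],
  [[0.005,-0.195,0],[0,0,0]],
  [[0.005,-0.2,0],[0,0,0]],
])

```text
t: 12.25
eef_pos: [0.4548, -0.0816, 0.1521]
tool_rot: [[-1.0, 0.004, -0.001], [0.004, 1.0, -0.001], [0.001, -0.001, -1.0]]
force: [0.1, 0.6, -1.9]
finger_gap: 0.0486
grip_force: 25.0
```

Call:
jog_arm([
  [[0,-0.015,0],[0,0,0]],
  [[0.001,-0.04,0],[0,0,0]],
  [[0.002,-0.065,0],[0,0,0]],
  [[0.003,-0.09,0],[0,0,0]],
  [[0.004,-0.115,0],[0,0,0]],
  [[0.005,-0.14,0],[0,0,0]],
  [[0.006,-0.16,0],[0,0,0]],
  [[0.006,-0.1705,0],[0,0,0]],
  [[0.006,-0.1745,0],[0,0,0]],
  [[0.006,-0.1745,0],[0,0,0]],
])

```text
t: 13.25
eef_pos: [0.4496, -0.253, 0.1526]
tool_rot: [[-1.0, 0.0, -0.001], [0.0, 1.0, 0.0], [0.001, 0.0, -1.0]]
force: [-0.3, -0.6, -2.0]
finger_gap: 0.0486
grip_force: 25.0
```

```bash
python3 -c "
from h import *
c=tips()
cv2.imwrite('pics/s6.png',cv2.resize(c['image'][100:300,200:467,::-1],(800,600),interpolation=cv2.INTER_CUBIC))"
```

```text
tip side 1 217 [0.133 0.135 0.18  0.18 ] [ 0.445 -0.225]
tip side -1 369 [0.132 0.134 0.137 0.139] [ 0.446 -0.286]
eef [ 0.4496 -0.253   0.1526] gap 0.0486 grip 24.99590277671814 F [-0.3 -0.6 -2. ] t 13.25
```

View pics/s6.png

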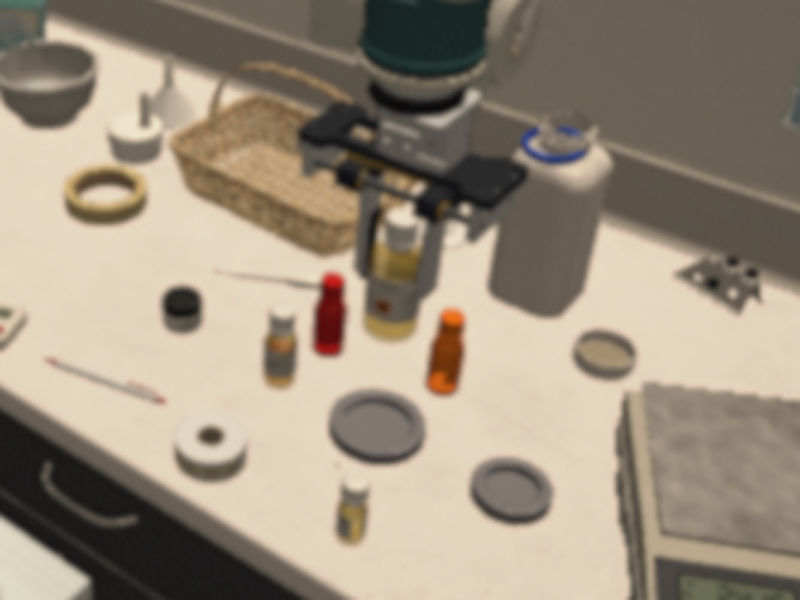

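The large bottle is held upright above the stand, with all the others untouched. Lowering 125 mm.

Call:
jog_arm([
  [[0,0,0.01],[0,0,0]],
  [[0,0,0.03],[0,0,0]],
  [[0,0,0.05],[0,0,0]],
  [[0,0,0.07],[0,0,0]],
  [[0,0,0.088],[0,0,0]],
  [[0,0,0.1],[0,0,0]],
  [[0,0,0.11],[0,0,0]],
  [[0,0,0.118],[0,0,0]],
  [[0,0,0.122],[0,0,0]],
  [[0,0,0.125],[0,0,0]],
])

```text
t: 14.3
eef_pos: [0.4499, -0.2535, 0.0279]
tool_rot: [[-1.0, 0.0, 0.0], [0.0, 1.0, -0.0], [-0.0, -0.0, -1.0]]
force: [-5.8, 9.3, 36.7]
finger_gap: 0.0481
grip_force: 25.0
```

Call:
jog_arm([
  [[0,0,0],[0,0,0]],
  [[0,0,0],[0,0,0]],
  [[0,0,0],[0,0,0]],
  [[0,0,0],[0,0,0]],
])

```text
t: 14.7
eef_pos: [0.4498, -0.2535, 0.0281]
tool_rot: [[-1.0, 0.0, 0.0], [0.0, 1.0, -0.0], [-0.0, -0.0, -1.0]]
force: [-0.1, 0.0, -2.3]
finger_gap: 0.0486
grip_force: 25.0
```

Call:
jog_arm([
  [[0,0,0],[0,0,0]],
  [[0,0,0],[0,0,0]],
  [[0,0,0],[0,0,0]],
  [[0,0,0],[0,0,0]],
  [[0,0,0],[0,0,0]],
  [[0,0,0],[0,0,0]],
], jaw=0.08)

```text
t: 15.3
eef_pos: [0.4497, -0.2535, 0.0279]
tool_rot: [[-1.0, 0.0, 0.0], [0.0, 1.0, -0.0], [-0.0, -0.0, -1.0]]
force: [-0.8, -0.2, 0.6]
finger_gap: 0.0799
grip_force: 0.0
```

Call:
jog_arm([
  [[0,0,-0.02],[0,0,0]],
  [[0,0,-0.05],[0,0,0]],
  [[0,0,-0.08],[0,0,0]],
  [[0,0,-0.11],[0,0,0]],
  [[0,0,-0.135],[0,0,0]],
  [[0,0,-0.145],[0,0,0]],
  [[0,0,-0.145],[0,0,0]],
])

```text
t: 16.0
eef_pos: [0.4502, -0.2536, 0.1737]
tool_rot: [[-1.0, 0.0, 0.002], [0.0, 1.0, -0.0], [-0.002, -0.0, -1.0]]
force: [0.2, -0.3, -0.3]
finger_gap: 0.0799
grip_force: 0.0
```

```bash
python3 -c "
from h import *
c=tips(); A=cloud(c).reshape(-1,3)
for n,x,y,a,b in[('L',.45,-.253,.11,.13),('M2',.4505,-.138,.08,.1),('S',.3255,-.303,.058,.08),('red',.522,-.147,.08,.1)]:
    m=(np.hypot(A[:,0]-x,A[:,1]-y)<.022)&(A[:,2]>a)&(A[:,2]<b); print(n,m.sum(),A[m].mean(0).round(3),A[m].max(0).round(3))
"
```

```text
tip side 1 248 [0.02  0.201 0.201 0.202] [ 0.446 -0.21 ]
tip side -1 516 [0.021 0.2   0.201 0.204] [ 0.447 -0.299]
eef [ 0.4502 -0.2536  0.1737] gap 0.0799 grip 0.0 F [ 0.2 -0.3 -0.3] t 16.0
L 94 [ 0.447 -0.256  0.121] [ 0.466 -0.241  0.128]
M2 64 [ 0.45  -0.139  0.089] [ 0.463 -0.125  0.096]
S 78 [ 0.324 -0.305  0.068] [ 0.336 -0.291  0.074]
red 66 [ 0.521 -0.149  0.089] [ 0.535 -0.136  0.097]
```

The large bottle is in its well (top at z≈0.124). Next is the second medium bottle at (0.4505,-0.138).

Call:
jog_arm([
  [[0,0.02,0],[0,0,0]],
  [[0,0.05,0],[0,0,0]],
  [[0,0.08,0],[0,0,0]],
  [[0,0.105,0],[0,0,0]],
  [[-0.0005,0.1155,0],[0,0,0]],
  [[-0.0005,0.1155,0],[0,0,0]],
  [[-0.0005,0.1155,0],[0,0,0]],
], jaw=0.094)

```text
t: 16.75
eef_pos: [0.45, -0.1388, 0.1724]
tool_rot: [[-1.0, 0.001, -0.001], [0.001, 1.0, -0.0], [0.001, -0.0, -1.0]]
force: [-0.3, 0.3, 0.1]
finger_gap: 0.0941
grip_force: 0.0
```

Call:
jog_arm([
  [[0,0,0.02],[0,0,0]],
  [[0,0,0.045],[0,0,0]],
  [[0,0,0.07],[0,0,0]],
  [[0,0,0.095],[0,0,0]],
  [[0,0,0.12],[0,0,0]],
  [[0,0,0.14],[0,0,0]],
  [[0,0,0.155],[0,0,0]],
  [[0,0,0.1615],[0,0,0]],
  [[0,0,0.1615],[0,0,0]],
  [[0,0,0.1615],[0,0,0]],
])

```text
t: 17.75
eef_pos: [0.4505, -0.1386, 0.0118]
tool_rot: [[-1.0, 0.001, 0.0], [0.001, 1.0, -0.0], [-0.0, -0.0, -1.0]]
force: [0.5, -0.1, 0.3]
finger_gap: 0.094
grip_force: 0.0
```

Call:
jog_arm([
  [[0,0,0],[0,0,0]],
  [[0,0,0],[0,0,0]],
  [[0,0,0],[0,0,0]],
  [[0,0,0],[0,0,0]],
  [[0,0,0],[0,0,0]],
  [[0,0,0],[0,0,0]],
  [[0,0,0],[0,0,0]],
  [[0,0,0],[0,0,0]],
  [[0,0,0],[0,0,0]],
  [[0,0,0],[0,0,0]],
], jaw=0.025, newtons=20)

```text
t: 18.75
eef_pos: [0.4502, -0.1379, 0.0114]
tool_rot: [[-1.0, 0.0, -0.0], [0.0, 1.0, -0.0], [0.0, -0.0, -1.0]]
force: [-0.4, 0.6, -0.8]
finger_gap: 0.0329
grip_force: 20.0
```

Gripped at 32.9 mm. I lift 160 mm to pass over the large bottle, then carry to the stand (0.455,-0.389).

Call:
jog_arm([
  [[0,0,-0.015],[0,0,0]],
  [[0,0,-0.04],[0,0,0]],
  [[0,0,-0.065],[0,0,0]],
  [[0,0,-0.09],[0,0,0]],
  [[0,0,-0.115],[0,0,0]],
  [[0,0,-0.135],[0,0,0]],
  [[0,0,-0.15],[0,0,0]],
  [[0,0,-0.158],[0,0,0]],
  [[0,0,-0.16],[0,0,0]],
  [[0,0,-0.16],[0,0,0]],
])

```text
t: 19.75
eef_pos: [0.4501, -0.1379, 0.171]
tool_rot: [[-1.0, 0.0, -0.0], [0.0, 1.0, 0.0], [0.0, 0.0, -1.0]]
force: [-0.2, 0.2, -0.4]
finger_gap: 0.0324
grip_force: 20.0
```

Call:
jog_arm([
  [[0,-0.015,0],[0,0,0]],
  [[-0.001,-0.04,0],[0,0,0]],
  [[-0.001,-0.07,0],[0,0,0]],
  [[-0.002,-0.1,0],[0,0,0]],
  [[-0.003,-0.13,0],[0,0,0]],
  [[-0.003,-0.16,0],[0,0,0]],
  [[-0.004,-0.19,0],[0,0,0]],
  [[-0.005,-0.22,0],[0,0,0]],
  [[-0.005,-0.24,0],[0,0,0]],
  [[-0.005,-0.251,0],[0,0,0]],
])

```text
t: 20.75
eef_pos: [0.4542, -0.3904, 0.1701]
tool_rot: [[-1.0, 0.002, -0.002], [0.002, 1.0, 0.0], [0.002, 0.0, -1.0]]
force: [0.0, 0.3, -0.4]
finger_gap: 0.0325
grip_force: 20.0
```

Call:
jog_arm([
  [[0,0,0],[0,0,0]],
  [[0,0,0.01],[0,0,0]],
  [[0,0,0.03],[0,0,0]],
  [[0,0,0.05],[0,0,0]],
  [[0,0,0.07],[0,0,0]],
  [[0,0,0.09],[0,0,0]],
  [[0,0,0.11],[0,0,0]],
  [[0,0,0.12],[0,0,0]],
  [[0,0,0.125],[0,0,0]],
  [[0,0,0.125],[0,0,0]],
])

```text
t: 21.75
eef_pos: [0.4552, -0.3884, 0.0462]
tool_rot: [[-1.0, -0.0, -0.0], [-0.0, 1.0, 0.0], [0.0, 0.0, -1.0]]
force: [-0.8, 0.1, -0.4]
finger_gap: 0.0328
grip_force: 20.0
```

```bash
python3 -c "
from h import *
c=tips()
cv2.imwrite('pics/s7.png',cv2.resize(c['image'][140:300,260:473,::-1],(800,600),interpolation=cv2.INTER_CUBIC))"
```

```text
tip side 1 198 [0.04  0.044 0.057 0.061] [ 0.45  -0.368]
tip side -1 194 [0.02  0.039 0.041 0.042] [ 0.45  -0.411]
eef [ 0.4552 -0.3884  0.0462] gap 0.0328 grip 19.99290257692337 F [-0.8  0.1 -0.4] t 21.75
```

View pics/s7.png

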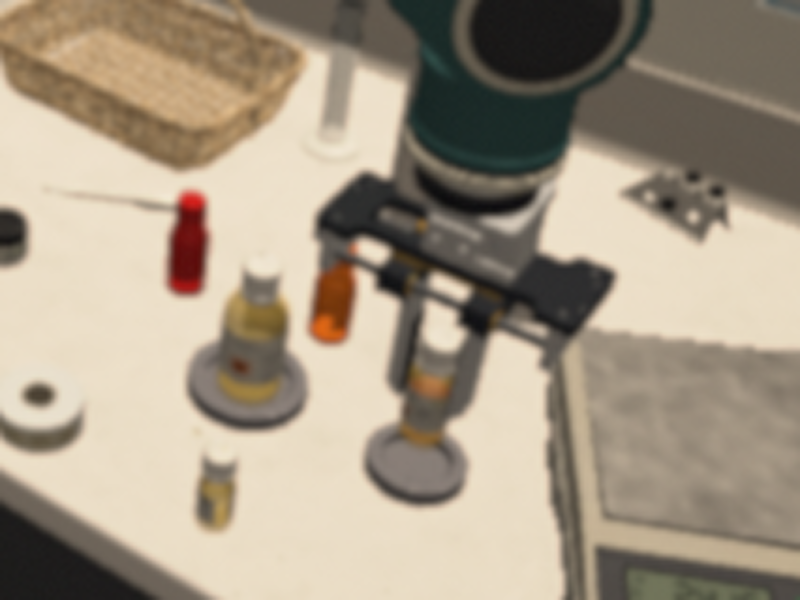

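The large bottle is seated upright at (255,340). The medium one hovers over its stand at (415,460). A quick check of the scale height beside the gripper body, then lower.

```bash
python3 -c "
from h import *
P=cloud(load('scene'));m=(P[...,0]>.4)&(P[...,0]<.51)&(P[...,1]>-.6)&(P[...,1]<-.44)
print(np.percentile(P[m][:,2],[50,90,97]), [P[v,u].round(3) for v,u in[(242,420),(280,440)]])"
```

```text
[0.08428177 0.39512798 0.42965751] [array([ 0.528, -0.48 ,  0.088]), array([ 0.438, -0.564,  0.085])]
```

Call:
jog_arm([
  [[0,0,0.01],[0,0,0]],
  [[0,0,0.018],[0,0,0]],
  [[0,0,0.023],[0,0,0]],
  [[0,0,0.026],[0,0,0]],
  [[0,0,0.028],[0,0,0]],
  [[0,0,0.0295],[0,0,0]],
  [[0,0,0.0295],[0,0,0]],
  [[0,0,0.0295],[0,0,0]],
])

```text
t: 22.6
eef_pos: [0.4552, -0.389, 0.0171]
tool_rot: [[-1.0, 0.0, 0.0], [0.0, 1.0, -0.0], [-0.0, -0.0, -1.0]]
force: [0.6, 1.2, 0.2]
finger_gap: 0.0329
grip_force: 20.0
```

Call:
jog_arm([
  [[0,0,0],[0,0,0]],
  [[0,0,0],[0,0,0]],
  [[0,0,0],[0,0,0]],
  [[0,0,0],[0,0,0]],
  [[0,0,0],[0,0,0]],
  [[0,0,0],[0,0,0]],
], jaw=0.06)

```text
t: 23.2
eef_pos: [0.4551, -0.389, 0.0169]
tool_rot: [[-1.0, 0.0, 0.0], [0.0, 1.0, -0.0], [-0.0, -0.0, -1.0]]
force: [0.6, 0.8, 0.6]
finger_gap: 0.0599
grip_force: 0.0
```

Call:
jog_arm([
  [[0,0,-0.02],[0,0,0]],
  [[0,0,-0.05],[0,0,0]],
  [[0,0,-0.08],[0,0,0]],
  [[0,0,-0.11],[0,0,0]],
  [[0,0,-0.14],[0,0,0]],
  [[0,0,-0.155],[0,0,0]],
  [[0,0,-0.155],[0,0,0]],
])

```text
t: 23.9
eef_pos: [0.4559, -0.3895, 0.1736]
tool_rot: [[-1.0, 0.0, 0.003], [0.0, 1.0, -0.001], [-0.003, -0.001, -1.0]]
force: [-0.6, 0.6, -0.7]
finger_gap: 0.0602
grip_force: 0.0
```

```bash
python3 -c "
from h import *
c=tips(); A=cloud(c).reshape(-1,3); B=cloud(snap('top')).reshape(-1,3)
for n,x,y,a,b in[('L',.45,-.253,.11,.13),('M2',.455,-.389,.085,.11),('S',.3255,-.303,.058,.08)]:
  for X in(A,B):
    m=(np.hypot(X[:,0]-x,X[:,1]-y)<.022)&(X[:,2]>a)&(X[:,2]<b); print(n,m.sum(),X[m].mean(0).round(3),X[m].max(0).round(3)) if m.any() else 0
"
```

```text
tip side 1 252 [0.201 0.201 0.203 0.203] [ 0.451 -0.355]
tip side -1 473 [0.021 0.202 0.203 0.203] [ 0.451 -0.429]
eef [ 0.4559 -0.3895  0.1736] gap 0.0602 grip 0.0 F [-0.6  0.6 -0.7] t 23.9
L 92 [ 0.447 -0.256  0.122] [ 0.465 -0.24   0.128]
L 102 [ 0.451 -0.251  0.124] [ 0.465 -0.238  0.129]
M2 84 [ 0.454 -0.39   0.095] [ 0.471 -0.377  0.1  ]
M2 54 [ 0.456 -0.383  0.095] [ 0.47  -0.376  0.101]
S 76 [ 0.324 -0.305  0.068] [ 0.336 -0.293  0.074]
S 56 [ 0.327 -0.301  0.069] [ 0.337 -0.292  0.076]
```

The second medium bottle is seated (top at z≈0.097). Last is the small bottle at (0.3255,-0.303).

Call:
jog_arm([
  [[0.015,0.01,0],[0,0,0]],
  [[0.04,0.026,0],[0,0,0]],
  [[0.065,0.043,0],[0,0,0]],
  [[0.09,0.06,0],[0,0,0]],
  [[0.115,0.076,0],[0,0,0]],
  [[0.127,0.084,0],[0,0,0]],
  [[0.13,0.086,0],[0,0,0]],
  [[0.13,0.086,0],[0,0,0]],
  [[0.13,0.086,0],[0,0,0]],
], jaw=0.094)

```text
t: 24.9
eef_pos: [0.3257, -0.3032, 0.1716]
tool_rot: [[-1.0, 0.0, -0.001], [0.0, 1.0, -0.0], [0.001, -0.0, -1.0]]
force: [0.3, -0.5, 0.5]
finger_gap: 0.094
grip_force: 0.0
```

Call:
jog_arm([
  [[0,0,0.02],[0,0,0]],
  [[0,0,0.045],[0,0,0]],
  [[0,0,0.07],[0,0,0]],
  [[0,0,0.095],[0,0,0]],
  [[0,0,0.115],[0,0,0]],
  [[0,0,0.13],[0,0,0]],
  [[0,0,0.14],[0,0,0]],
  [[0,0,0.145],[0,0,0]],
  [[0,0,0.145],[0,0,0]],
  [[0,0,0.145],[0,0,0]],
])

```text
t: 25.9
eef_pos: [0.3255, -0.3032, 0.0273]
tool_rot: [[-1.0, 0.0, 0.001], [0.0, 1.0, -0.0], [-0.001, -0.0, -1.0]]
force: [-0.6, 0.1, -0.5]
finger_gap: 0.0942
grip_force: 0.0
```

```bash
python3 -c "
from h import *
c=tips(); print(manip.get_state()['joints'].round(2))
cv2.imwrite('pics/s8.png',cv2.resize(c['image'][180:300,260:420,::-1],(800,600),interpolation=cv2.INTER_CUBIC))"
```

```text
tip side 1 247 [0.054 0.055 0.055 0.056] [ 0.323 -0.251]
tip side -1 335 [0.054 0.054 0.056 0.057] [ 0.322 -0.355]
eef [ 0.3255 -0.3032  0.0273] gap 0.0942 grip 0.0 F [-0.6  0.1 -0.5] t 25.9
[ 0.23  0.38  0.53  2.19 -0.31  0.65  2.55]
```

View pics/s8.png

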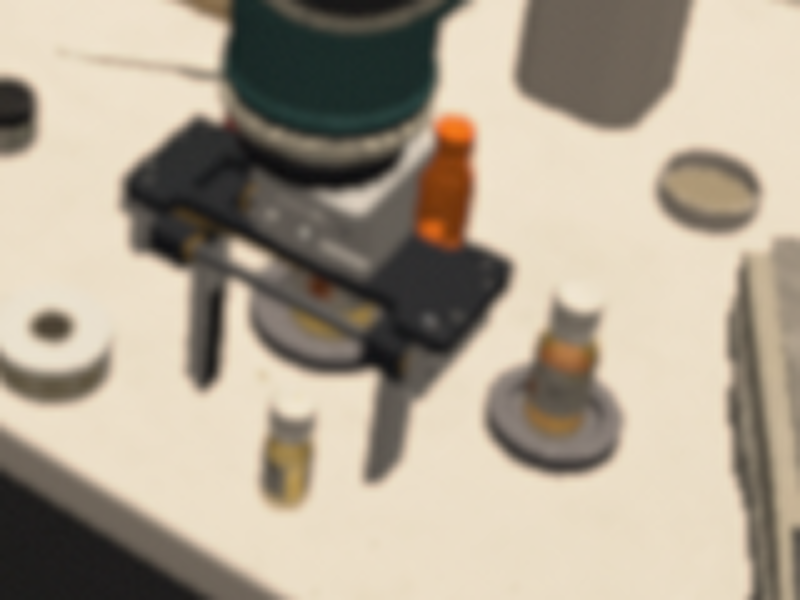

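The medium bottle is upright in its stand at (560,380). The small one at (285,455) is centred between the fingers. Going down 26 mm and closing.

Call:
jog_arm([
  [[0,0,0.01],[0,0,0]],
  [[0,0,0.02],[0,0,0]],
  [[0,0,0.026],[0,0,0]],
  [[0,0,0.026],[0,0,0]],
  [[0,0,0.026],[0,0,0]],
])

```text
t: 26.45
eef_pos: [0.3249, -0.303, 0.0007]
tool_rot: [[-1.0, 0.001, -0.001], [0.001, 1.0, 0.0], [0.001, 0.0, -1.0]]
force: [-0.6, 1.2, 0.5]
finger_gap: 0.0943
grip_force: 0.0
```

Call:
jog_arm([
  [[0,0,0],[0,0,0]],
  [[0,0,0],[0,0,0]],
  [[0,0,0],[0,0,0]],
  [[0,0,0],[0,0,0]],
  [[0,0,0],[0,0,0]],
  [[0,0,0],[0,0,0]],
  [[0,0,0],[0,0,0]],
  [[0,0,0],[0,0,0]],
  [[0,0,0],[0,0,0]],
  [[0,0,0],[0,0,0]],
], jaw=0.018, newtons=15)

```text
t: 27.45
eef_pos: [0.3251, -0.3029, 0.0009]
tool_rot: [[-1.0, 0.0, 0.0], [0.0, 1.0, -0.0], [-0.0, -0.0, -1.0]]
force: [0.6, 0.3, 0.5]
finger_gap: 0.0261
grip_force: 15.0
```

Gripped at 26.1 mm. I lift, then carry round by (0.40,-0.10) and (0.40,0.10) to the small stand (0.340,0.3025).

Call:
jog_arm([
  [[0,0,-0.015],[0,0,0]],
  [[0,0,-0.035],[0,0,0]],
  [[0,0,-0.055],[0,0,0]],
  [[0,0,-0.075],[0,0,0]],
  [[0,0,-0.095],[0,0,0]],
  [[0,0,-0.11],[0,0,0]],
  [[0,0,-0.118],[0,0,0]],
  [[0,0,-0.12],[0,0,0]],
])

```text
t: 28.25
eef_pos: [0.3255, -0.3029, 0.1214]
tool_rot: [[-1.0, 0.0, 0.001], [0.0, 1.0, -0.0], [-0.001, -0.0, -1.0]]
force: [-0.3, 0.4, -0.0]
finger_gap: 0.0258
grip_force: 15.0
```

Call:
jog_arm([
  [[-0.005,0.013,0],[0,0,0]],
  [[-0.014,0.038,0],[0,0,0]],
  [[-0.023,0.063,0],[0,0,0]],
  [[-0.033,0.09,0],[0,0,0]],
  [[-0.043,0.115,0],[0,0,0]],
  [[-0.052,0.14,0],[0,0,0]],
  [[-0.061,0.165,0],[0,0,0]],
  [[-0.069,0.187,0],[0,0,0]],
  [[-0.074,0.2,0],[0,0,0]],
  [[-0.075,0.203,0],[0,0,0]],
])

```text
t: 29.25
eef_pos: [0.4003, -0.0986, 0.1202]
tool_rot: [[-1.0, -0.002, -0.001], [-0.002, 1.0, 0.0], [0.001, 0.0, -1.0]]
force: [-0.2, -1.0, 0.2]
finger_gap: 0.0259
grip_force: 15.0
```

Call:
jog_arm([
  [[0,0.013,0],[0,0,0]],
  [[0,0.038,0],[0,0,0]],
  [[0,0.063,0],[0,0,0]],
  [[0,0.088,0],[0,0,0]],
  [[0,0.113,0],[0,0,0]],
  [[0,0.138,0],[0,0,0]],
  [[0,0.163,0],[0,0,0]],
  [[0,0.185,0],[0,0,0]],
  [[0,0.197,0],[0,0,0]],
  [[0,0.2,0],[0,0,0]],
])

```text
t: 30.25
eef_pos: [0.4002, 0.1003, 0.1205]
tool_rot: [[-1.0, -0.0, -0.001], [-0.0, 1.0, -0.0], [0.001, -0.0, -1.0]]
force: [-0.2, -0.5, -0.2]
finger_gap: 0.0256
grip_force: 15.0
```

Call:
jog_arm([
  [[0.004,0.013,0],[0,0,0]],
  [[0.011,0.038,0],[0,0,0]],
  [[0.019,0.063,0],[0,0,0]],
  [[0.026,0.088,0],[0,0,0]],
  [[0.034,0.113,0],[0,0,0]],
  [[0.041,0.138,0],[0,0,0]],
  [[0.049,0.163,0],[0,0,0]],
  [[0.056,0.187,0],[0,0,0]],
  [[0.06,0.2,0],[0,0,0]],
  [[0.06,0.2025,0],[0,0,0]],
])

```text
t: 31.25
eef_pos: [0.3404, 0.3028, 0.1206]
tool_rot: [[-1.0, -0.0, -0.0], [-0.0, 1.0, -0.0], [0.0, -0.0, -1.0]]
force: [0.1, 0.1, -0.7]
finger_gap: 0.0261
grip_force: 15.0
```

Call:
jog_arm([
  [[0,0,0],[0,0,0]],
  [[0,0,0.01],[0,0,0]],
  [[0,0,0.03],[0,0,0]],
  [[0,0,0.05],[0,0,0]],
  [[0,0,0.065],[0,0,0]],
  [[0,0,0.077],[0,0,0]],
  [[0,0,0.085],[0,0,0]],
  [[0,0,0.085],[0,0,0]],
])

```text
t: 32.05
eef_pos: [0.3402, 0.3019, 0.035]
tool_rot: [[-1.0, 0.001, -0.001], [0.001, 1.0, -0.001], [0.001, -0.001, -1.0]]
force: [-0.3, 0.7, 0.3]
finger_gap: 0.0259
grip_force: 15.0
```

```bash
python3 -c "
from h import *
c=tips(); print(manip.get_state()['joints'].round(2)); t=snap('top')
o=np.hstack([cv2.resize(c['image'][130:230,90:190,::-1],(400,400),interpolation=cv2.INTER_CUBIC),cv2.resize(t['image'][170:270,90:190,::-1],(400,400),interpolation=cv2.INTER_CUBIC)])
cv2.imwrite('pics/s9.png',np.clip(o*1.4,0,255).astype(np.uint8))"
```

```text
tip side 1 88 [0.02  0.021 0.021 0.061] [0.336 0.317]
tip side -1 167 [0.02  0.021 0.04  0.04 ] [0.337 0.281]
eef [0.3402 0.3019 0.035 ] gap 0.0259 grip 14.997069239616394 F [-0.3  0.7  0.3] t 32.05
[-0.84  0.33  0.05  2.14 -0.03  0.66  0.8 ]
```

View pics/s9.png

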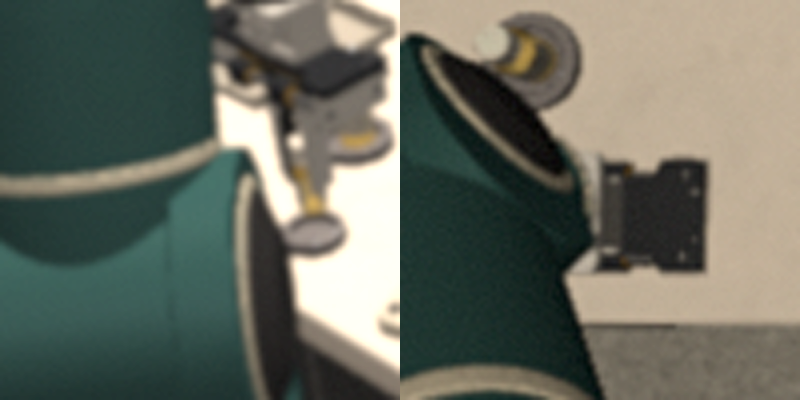

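Left half: the small bottle at (310,195) hangs over its stand (318,233). Right half: the medium bottle stays in its stand at (525,60). Lowering the last 29.5 mm, opening only as far as needed, and rising.

Call:
jog_arm([
  [[0,0,0.01],[0,0,0]],
  [[0,0,0.018],[0,0,0]],
  [[0,0,0.023],[0,0,0]],
  [[0,0,0.026],[0,0,0]],
  [[0,0,0.028],[0,0,0]],
  [[0,0,0.0295],[0,0,0]],
  [[0,0,0.0295],[0,0,0]],
  [[0,0,0.0295],[0,0,0]],
])

```text
t: 32.95
eef_pos: [0.3405, 0.3027, 0.0065]
tool_rot: [[-1.0, 0.0, 0.0], [0.0, 1.0, 0.0], [-0.0, 0.0, -1.0]]
force: [1.1, -0.1, -0.1]
finger_gap: 0.0262
grip_force: 15.0
```

Call:
jog_arm([
  [[0,0,0],[0,0,0]],
  [[0,0,0],[0,0,0]],
  [[0,0,0],[0,0,0]],
  [[0,0,0],[0,0,0]],
  [[0,0,0],[0,0,0]],
  [[0,0,0],[0,0,0]],
], jaw=0.055)

```text
t: 33.55
eef_pos: [0.3404, 0.3026, 0.0064]
tool_rot: [[-1.0, 0.0, -0.0], [0.0, 1.0, -0.0], [0.0, -0.0, -1.0]]
force: [0.4, 0.6, -0.3]
finger_gap: 0.0551
grip_force: 0.0
```

Call:
jog_arm([
  [[0,0,-0.02],[0,0,0]],
  [[0,0,-0.05],[0,0,0]],
  [[0,0,-0.08],[0,0,0]],
  [[0,0,-0.11],[0,0,0]],
  [[0,0,-0.14],[0,0,0]],
  [[0,0,-0.17],[0,0,0]],
  [[0,0,-0.18],[0,0,0]],
  [[0,0,-0.18],[0,0,0]],
])

```text
t: 34.35
eef_pos: [0.3409, 0.3031, 0.1874]
tool_rot: [[-1.0, 0.0, 0.002], [0.0, 1.0, 0.002], [-0.002, 0.002, -1.0]]
force: [1.0, 0.4, -1.0]
finger_gap: 0.0551
grip_force: 0.0
```

Call:
jog_arm([
  [[-0.01,-0.02,0],[0,0,0]],
  [[-0.02,-0.05,0],[0,0,0]],
  [[-0.03,-0.08,0],[0,0,0]],
  [[-0.04,-0.11,0],[0,0,0]],
  [[-0.05,-0.14,0],[0,0,0]],
  [[-0.06,-0.17,0],[0,0,0]],
  [[-0.07,-0.2,0],[0,0,0]],
  [[-0.08,-0.23,0],[0,0,0]],
  [[-0.08,-0.25,0],[0,0,0]],
  [[-0.08,-0.25,0],[0,0,0]],
])

```text
t: 35.35
eef_pos: [0.4197, 0.0501, 0.1851]
tool_rot: [[-1.0, 0.004, -0.002], [0.004, 1.0, -0.001], [0.002, -0.001, -1.0]]
force: [0.0, 0.2, 0.1]
finger_gap: 0.0552
grip_force: 0.0
```

```bash
python3 -c "
from h import *
c=snap('scene'); t=snap('top')
A=np.r_[cloud(c).reshape(-1,3),cloud(t).reshape(-1,3)]
for n,x,y,a,b in[('L',.45,-.253,.11,.13),('M2',.455,-.389,.085,.11),('S',.34,.3025,.06,.085),('M1',.4585,.3865,.085,.11),('jar',.4605,-.0025,.025,.045)]:
    m=(np.hypot(A[:,0]-x,A[:,1]-y)<.022)&(A[:,2]>a)&(A[:,2]<b); print(n,m.sum(),A[m].mean(0).round(3),A[m].max(0).round(3)) if m.any() else print(n,0)
print(manip.get_state()['force'])
o=np.vstack([cv2.resize(t['image'][140:260,90:430,::-1],(800,282),interpolation=cv2.INTER_CUBIC),cv2.resize(c['image'][145:295,90:468,::-1],(800,317),interpolation=cv2.INTER_CUBIC)])
cv2.imwrite('pics/s10.png',np.clip(o*1.4,0,255).astype(np.uint8))"
```

```text
L 194 [ 0.449 -0.253  0.123] [ 0.465 -0.238  0.129]
M2 163 [ 0.456 -0.389  0.095] [ 0.47  -0.376  0.104]
S 122 [0.341 0.3   0.073] [0.355 0.315 0.081]
M1 114 [0.459 0.384 0.096] [0.472 0.397 0.103]
jar 116 [ 0.459 -0.005  0.035] [0.482 0.019 0.04 ]
[0.52618885 0.09733558 0.67110782]
```

View pics/s10.png

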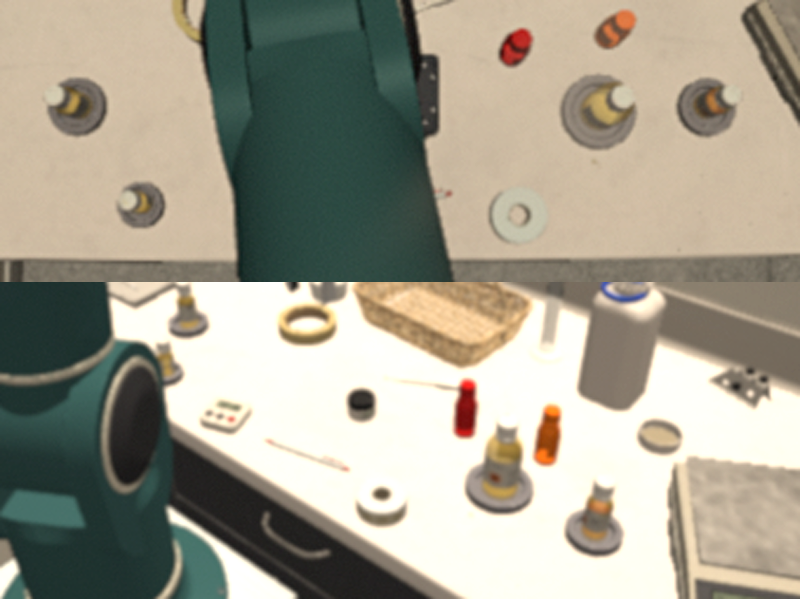

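All four stand in their wells: in the top half at (75,105), (140,203), (605,105) and (710,105). Their tops lie 5 mm above their own heights and the jar has not moved. Handing in.

```bash
python3 -c "
from plant import manip
print(manip.finish_job())"
```

```text
the job is handed in; nothing more can be done
None
```

All four dropper bottles stand upright in the stands of their own size, the cream jar is where it was, and the job was handed in at about 35 s; the verdict was not shown.

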